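Flip the stop up and feed the tile to the end stop of the snapper

ROBOT

A 7-joint arm with a two-finger parallel gripper is mounted at the origin on the work surface. World frame = base frame: x ahead of the robot, y to its left, z up, the work surface at z = 0. Lengths are in m, angles in rad, forces in N, time in s.
With the tool pointing down it reaches from about 0.4 to 0.9 m from the base axis. Payload 5.6 kg.
Tool frame: the origin (TCP) lies midway between the tips of the shut fingers; the grasp point (between the pads) lies 19 mm behind it; z points along the fingers, y is the line along which they close (so a half turn about z gives the same grasp; the last joint's range is limited). The gripper opens to 92 mm and grips with 3 to 60 N. Pads are 20 mm wide; open, the fingers measure 128 mm over their backs; the gripper's body (75 mm by 189 mm) begins 69 mm behind the grasp point.
Start: joints at [1.125, 0.468, -0.012, 1.603, 0.006, 1.071, -0.056], TCP at [0.255, -0.598, 0.215] pointing down, gripper open.
Joint ranges: [-2.53, 2.53], [-0.31, 2.02], [-1.57, 1.55], [0.28, 2.44], [-1.29, 4.43], [0.15, 1.84], [-2.92, 2.92]. Speed limits (rad/s): [2.57, 2.57, 3.14, 3.14, 3.14, 3.14, 3.14].

INTERFACE

Orientations are given as a 3x3 rotation matrix whose columns are the frame's x, y, z axes.
In Python, from station import env, effector, solver, viewer, workorder, search_frame, tip_of gives the robot as it stands. Calls block until the motion is done:
- env.reach(position, orientation): joint-space move of the TCP to a pose.
- env.movel(position, frame=None, rate=0.15): straight line of the TCP; frame=None keeps the orientation; rate is the mean speed in m/s.
- env.goto_joints(angles): joint-space move.
- effector.release() and effector.grasp(squeeze=None): open the fingers fully, or close them until they stop; squeeze is the grip in N (None keeps the last).
- env.pause(seconds).
- solver.inverse_kinematics(position, orientation): joint angles nearest the present ones, or None.
- env.sense(): the state.
- viewer.read_camera(name): name is "scene" or "top"; returns (picture, depth): 480x640x3 uint8, red, green, blue; 480x640 float32, m along the optical axis (not along the pixel's ray), 0 where there is no reading.
- viewer.camera_info(name): a dict with "intrinsics" (3x3 intrinsics, pixels), "eye" and "rotation" of the camera in the world. Camera axes: x right, y up, looking along -z (the intrinsics and any distortion apply to the point x, -y, -z); pixel columns grow to the right and rows downward; lengths in m; the calibration is good to about 2 mm. A picture is of the moment at which its call begins. camera_info takes no time and is no camera call.
A pose or a line that the arm cannot do raises env.PlanningError and nothing moves.
- workorder.finish_job(): hands the job in; it is judged then, once.
Trained networks look in the newest picture that a camera, given by its name, has taken for a name from the list of things; names that differ only in an ending like _2 or _b are one class to them, and where a whole thing is asked for, a point or a joint stands for the part that bears it (a point fixed in the world has none). Each returns a list of dicts, best first, with "score" (0 to 1); they miss things now and then, are a little off and sometimes report something else, mostly with a low value. They report only what shows in the picture. A call takes as long as a camera call.
- search_frame(camera, name): "at" ([x, y, z] in m, in world coordinates, good to about 4 mm: the middle of the surface that is visible of it).
- tip_of(camera, name): "at" ([x, y, z] in m, in world coordinates, good to about 4 mm: a listed point, or the origin of a listed thing).
The state is a dict: "t": time; "joint_positions": joint angles; "joint_velocities": joint speeds; "tau": joint torques, N m; "ee_pos": TCP position; "tcp_rot": TCP orientation; "wrist_force": force on the tool from outside, world axes, zero at the start; "moment": the same for the moment, N m; "gripper_width": finger opening in m; "grasp_force": force on a finger pad.
Only numpy, scipy, OpenCV 4.12 (cv2) and the standard library are available. Lean on these libraries where they do the work, as an engineer would, in place of code of your own. Each camera call takes 0.05 s, during which the arm holds its last target. There are 200 camera calls.

TASK

On the tile snapper, press the thumb pad at the tail of the flip stop all the way down with your fingertips, so that the toe at its other end lifts off the bed and stays up out of the way. Then push the loose tile lying on the bed along the fence, under the raised toe, until it sits squarely in the corner between the fence and the end stop, ready to be cut. Only slide the tile, do not lift it, and leave the hammer, the spacer tub and the two spare tiles where they are.

Things in the scene. Friction and masses are not known exactly. Their poses are not given: they have to be found in the camera images.
- snapper: Manual tile snapper, fixed on the table. Origin: middle of its cast base, on the table. x: feed direction (the tile is pushed to +x); y: along the rail to the operator's end; z up. Level bed 25 mm above the table, x -160 to +160, y -105 to +75 mm. Cast base 200 mm wide (x), y -205 to +225 mm, 23 mm high.
- fence (a point): Middle of the fence's working face (it looks to the snapper's +y), at bed height. The fence is a straight steel bar on the bed along the snapper's x, 320 mm long, 12 mm thick, 22 mm high.
- rail (a point): Middle of the rail's top, 85 mm above the table. Steel bar along the snapper's y over the bed, 18 mm wide, 16 mm high, on two posts (36 mm wide, 90 mm high) 201 mm either way. The tile passes freely under it.
- carriage_top (a point): Top of the carriage, 117 mm above the table, on the rail near the operator's end: 90 mm (x) by 56 mm (y). The red lever arm slopes up from it to about 230 mm along y, to 215 mm above the table or less. Not needed for the job.
- flip_stop (a joint): Angle of the flip stop, a rocking lever on a pin above the fence (pin along the snapper's x): 0 = toe down; grows as the thumb pad is pressed down; 0.55 rad = pad fully down, toe fully up. A stiff friction pivot: it stays where it is left. About 4 N on the pad moves it. From 0.40 rad on the toe clears the tile by 6 mm or more.
- toe (a point): Middle of the lower end of the flip stop's toe, an aluminium finger 16 mm wide along the snapper's x, 10 mm along y. Down, it ends about 2 mm above the bed, 35 mm from the fence face on the tile's side, and blocks the tile's way; fully up it is about 26 mm above the bed.
- thumb_pad (a point): Centre of the upper face of the aluminium thumb pad on the flip stop's tail, behind the fence (-y side), 28 mm (x) by 26 mm, 6 mm thick. The pin is 54 mm from it along the snapper's y (towards the fence), 63 mm above the table. Toe down: this point is 90 mm above the table, the pad sloping up away from the fence by 0.30 rad. Fully pressed: 58 mm, tilted 0.25 rad the other way.
- end_stop: Fixed end stop clamped on the fence beyond the flip stop. Origin: on its working face (looks to the snapper's -x), at the fence face, at bed height; axes as the snapper's. Its plate reaches 60 mm from the fence over the bed, 10 mm thick, from 2 to 26 mm above the bed. The tile is home with its leading edge on this face and its side on the fence.
- tile: Loose square terracotta tile to be pushed, 150 x 150 x 12 mm, about 0.54 kg, flat on the bed beside the fence, sides along the snapper's axes, leading edge (+x side) just past the rail, 3 to 25 mm short of the toe. Origin: centre of its underside, 25 mm above the table. Sliding it takes about 3 to 7 N.
- hammer: Bystander: hammer with a wooden handle, 300 mm long, lying on the table to the left. Origin: under its middle; x along the handle towards the head.
- tub: Bystander: round grey plastic tub of tile spacers, 110 mm across the rim, 85 mm high, on the right. Origin: centre of its underside.
- spare_low: Bystander: lower of two spare tiles stacked on the table on the right, each 150 x 150 x 12 mm. Origin: centre of its underside.
- spare_top: Bystander: the upper spare tile, lying on the lower one. Origin: centre of its underside.

How it is judged:
By the outcome, as a careful person would: the job done as asked, in the order asked, and still so for the second after the job is handed in, with the robot touching nothing.
It also fails if it takes over 54 s, if anything falls off the work surface, if the arm or the gripper's body presses on something with over 40 N, if the wrist force passes 120 N, or if a joint passes its speed limit or range.

## Working session

There is one attempt and no reset: what is moved stays moved. The work goes in short steps, each a Python script; the robot and the scene stay as the last script left them, time stands still between calls to the robot, and variables do not carry over. Pictures are saved under pics/ and viewed, at most 10 in all, crops included, and the job is handed in when it is done.

```bash
mkdir -p pics; python3 - <<'E'
from station import *
import cv2,numpy as np
for c in("scene","top"):
    p,d=viewer.read_camera(c); cv2.imwrite(f"pics/{c}0.png",p[:,:,::-1])
    i=viewer.camera_info(c); print(c,i["eye"],np.round(i["rotation"],3).tolist(),i["intrinsics"])
    for n in "snapper fence rail carriage_top toe thumb_pad end_stop tile hammer tub spare_top".split():
        r=tip_of(c,n); print(n,[(np.round(q["at"],4).tolist(),round(q["score"],2)) for q in r[:2]])
print(env.sense()["t"])
E
```

```text
scene [1.14812663 0.06241824 0.92538568] [[-0.059, -0.803, 0.593], [0.998, -0.038, 0.048], [-0.016, 0.594, 0.804]] [[461.43483506   0.         318.62099869]
 [  0.         461.43483506 238.99764358]
 [  0.           0.           1.        ]]
snapper [([0.6411, 0.0771, 0.002], 0.94)]
fence [([0.6248, -0.0245, 0.0214], 0.74)]
rail [([0.6479, 0.0825, 0.0822], 0.71)]
carriage_top [([0.6697, 0.2207, 0.1189], 0.88)]
toe [([0.6717, 0.0008, 0.0286], 0.79)]
thumb_pad [([0.6514, -0.095, 0.0894], 0.69)]
end_stop [([0.7186, -0.0469, 0.0282], 0.79)]
tile [([0.5851, 0.0639, 0.0256], 0.67), ([0.6498, -0.0949, 0.0821], 0.37)]
hammer [([0.3301, 0.4701, -0.0034], 0.89), ([0.6469, 0.0847, 0.0824], 0.7)]
tub [([0.4492, -0.4144, 0.0003], 0.88)]
spare_top [([0.664, -0.4315, 0.0095], 0.65)]
top [0.42106145 0.03336113 1.12844542] [[-0.028, 0.994, -0.103], [-0.999, -0.025, 0.029], [0.026, 0.104, 0.994]] [[461.21559883   0.         329.08125619]
 [  0.         461.21559883 239.41883738]
 [  0.           0.           1.        ]]
snapper [([0.6387, 0.0665, -0.0002], 0.69)]
fence [([0.6202, -0.0309, 0.0257], 0.94)]
rail [([0.6476, 0.0839, 0.0871], 0.89)]
carriage_top [([0.6712, 0.212, 0.1217], 0.81)]
toe [([0.6744, -0.0043, 0.0306], 0.84)]
thumb_pad [([0.654, -0.0943, 0.0856], 0.75)]
end_stop [([0.7144, -0.0428, 0.0296], 0.74)]
tile [([0.588, 0.0613, 0.0247], 0.62)]
hammer [([0.3316, 0.4732, 0.0013], 0.91), ([0.5865, 0.0619, 0.023], 0.44)]
tub [([0.4487, -0.4166, -0.0014], 0.73)]
spare_top [([0.6627, -0.432, 0.013], 0.61)]
1.2
```

View pics/scene0.png

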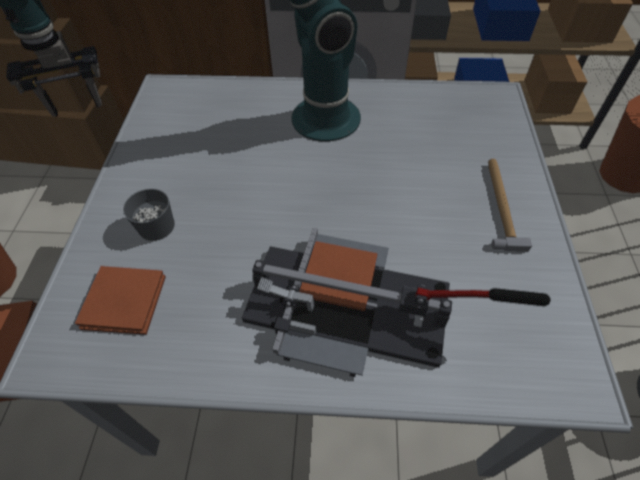

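View pics/top0.png

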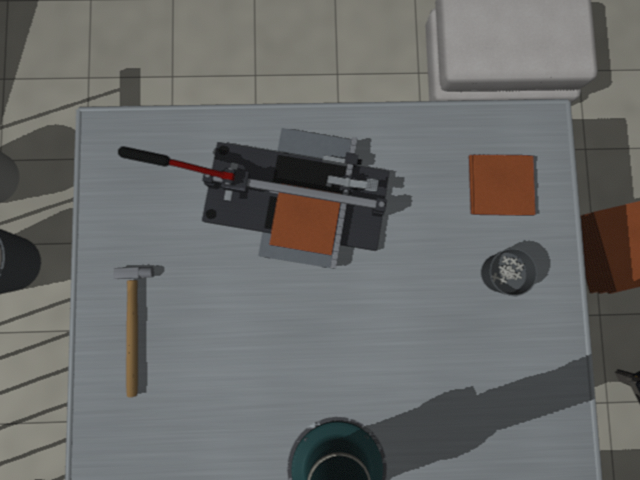

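The snapper is yawed about −0.17 rad: fence at about (345,215) in the top picture, tile (305,222), flip stop (350,183) and its toe on the tile's way, carriage at (232,180). I'll refine yaw and positions from the depth map.

```bash
cat > h.py <<'E'
from station import *
import cv2,numpy as np
def cloud(c):
    p,d=viewer.read_camera(c); i=viewer.camera_info(c); K=i["intrinsics"]
    v,u=np.mgrid[:480,:640]
    P=np.stack([(u-K[0,2])/K[0,0]*d,-(v-K[1,2])/K[1,1]*d,-d],-1)@np.array(i["rotation"]).T+i["eye"]
    P[d==0]=np.nan
    return p,P
def orange(p):
    q=p.astype(int); return (q[...,0]>1.6*q[...,2])&(q[...,0]-q[...,2]>50)
E
python3 - <<'E'
from h import *
for c in("top","scene"):
    p,P=cloud(c); x,y,z=np.moveaxis(P,-1,0)
    roi=(abs(x-.64)<.25)&(abs(y-.07)<.2)
    rail=roi&(abs(z-.085)<.006)&(y>-.06)&(y<.17)&(abs(x-.645)<.06)
    l=np.polyfit(y[rail],x[rail],1); print(c,"rail",rail.sum(),l,"yaw",-np.arctan(l[0]))
    f=roi&(abs(z-.047)<.005)&(abs(y+.03+(x-.62)*-.0+.17*(x-.62))<.02)&(x<.64)
    l=np.polyfit(x[f],y[f],1); print("fence",f.sum(),l,np.arctan(l[0]))
    t=roi&orange(p)&(abs(z-.037)<.006)
    n,lab,st,_=cv2.connectedComponentsWithStats(t.astype(np.uint8)); k=1+np.argmax(st[1:,4]); m=lab==k
    for a in(-.16,-.175,-.19):
        ex=np.array([np.cos(a),np.sin(a)]);ey=np.array([-ex[1],ex[0]]); Q=P[m][:,:2]-[.64,.072]
        print(a,"tile",m.sum(),np.percentile(Q@ex,[.5,99.5]).round(4),np.percentile(Q@ey,[.5,99.5]).round(4))
    b=cv2.minAreaRect((P[m][:,:2]*1000).astype(np.float32));print(b)
    if c=="top":
        h=roi&(z>.06); cv2.imwrite("pics/h.png",cv2.resize(p[110:280,180:430,::-1],None,fx=3,fy=3,interpolation=2))
E
```

```text
top rail 812 [0.19560798 0.62932499] yaw -0.1931689164841373
fence 333 [-0.19335225  0.08452783] -0.19099539808562813
-0.16 tile 3248 [-0.1256  0.0004] [-0.0971  0.0501]
-0.175 tile 3248 [-0.125   0.0004] [-0.0977  0.0489]
-0.19 tile 3248 [-0.1246  0.0006] [-0.0987  0.048 ]
((574.6002807617188, 58.986289978027344), (148.29302978515625, 127.09148406982422), 78.8980941772461)
scene rail 932 [0.19660189 0.63131914] yaw -0.19412601731549828
fence 290 [-0.18771004  0.08644931] -0.1855508450587783
-0.16 tile 2037 [-0.1238 -0.0343] [-0.0916  0.0549]
-0.175 tile 2037 [-0.1232 -0.0348] [-0.0926  0.0537]
-0.19 tile 2037 [-0.1228 -0.0348] [-0.0936  0.0525]
((558.9605102539062, 66.46803283691406), (148.32810974121094, 91.37251281738281), 78.78538513183594)
```

View pics/h.png

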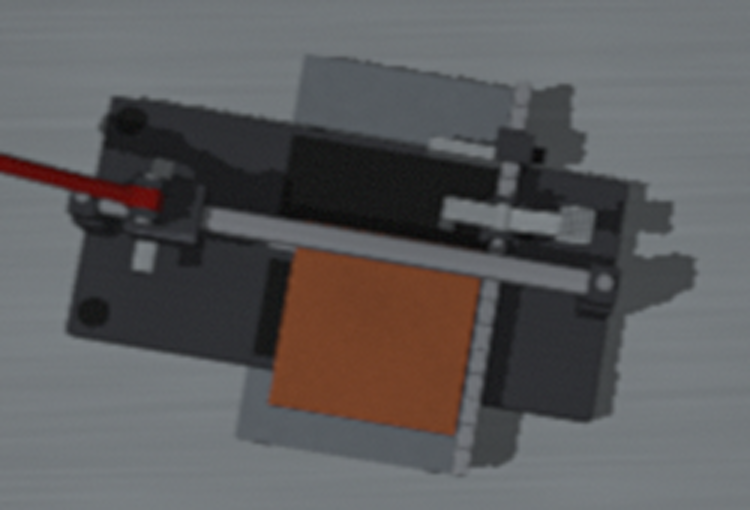

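The zoomed view shows the tile (centre 375,340) almost against the fence, the pad at (578,225) right of the rail post, and the end stop at (462,146). Yaw is −0.192. Now pressing the pad.

```bash
cat >> h.py <<'E'
A=-.192; O=np.array([.6447,.0732]); ex=np.array([np.cos(A),np.sin(A)]); ey=np.array([-ex[1],ex[0]])
def W(x,y,z): return np.array([*(O+x*ex+y*ey),z])
def S(w): w=np.asarray(w); return np.array([(w[:2]-O)@ex,(w[:2]-O)@ey,w[2]])
def ori(yx,yy):  # tool y along yx*ex+yy*ey, z down
    Y=np.array([*(yx*ex+yy*ey),0]); Z=np.array([0,0,-1.]); return np.stack([np.cross(Y,Z),Y,Z],1)
RY=ori(0,1); RYn=ori(0,-1); RX=ori(1,0); RXn=ori(-1,0)
def st(): s=env.sense(); F=s["wrist_force"]; return s["t"],S(s["ee_pos"]).round(4),np.array([F[:2]@ex,F[:2]@ey,F[2]]).round(1)
E
python3 - <<'E'
from h import *
effector.grasp(5)
q0=np.array(env.sense()["joint_positions"])
c=[]
for R in(RY,RYn):
    q=solver.inverse_kinematics(W(.041,-.168,.2),R); print(q)
    if q is not None: c.append((abs(np.array(q)-q0).max(),R))
R=min(c,key=lambda a:a[0])[1]
env.reach(W(.041,-.168,.2),R); print(st())
env.movel(W(.041,-.168,.105),rate=.15); print(st())
z=.105
while z>.052:
    z-=.004; env.movel(W(.041,-.168,z),rate=.04); s=st(); print(s)
    if s[2][2]>15: break
E
```

```text
[ 0.56067827  0.60394071 -0.67530716  1.5547246   0.40412127  1.12634603
  1.17477964]
[ 0.21078073  0.50720541 -0.15441237  1.58077184  0.08573003  1.0602514
 -1.72921151]
(4.9167, array([ 0.0411, -0.1696,  0.1999]), array([0.9, 0.4, 0.1]))
(5.7, array([ 0.0416, -0.1678,  0.1058]), array([-0.3, -0.6, -0.2]))
(5.95, array([ 0.0413, -0.1681,  0.1016]), array([ 0.6, -0.5, -0.5]))
(6.2, array([ 0.0408, -0.1681,  0.0968]), array([ 0.2, -0.6, -0.7]))
(6.45, array([ 0.0408, -0.168 ,  0.0926]), array([0.2, 0. , 0.5]))
(6.7, array([ 0.041 , -0.168 ,  0.0889]), array([ 0.2,  0.7, -0.3]))
(6.95, array([ 0.041 , -0.168 ,  0.0848]), array([-1. , -0.1, -0.5]))
(7.2, array([ 0.0408, -0.1679,  0.0806]), array([ 0.8, -0.9,  1.4]))
(7.45, array([ 0.0407, -0.1678,  0.0765]), array([ 0.8, -0.2,  0.3]))
(7.7, array([ 0.0407, -0.1677,  0.0725]), array([ 0.3,  0.5, -0.8]))
(7.95, array([ 0.0408, -0.168 ,  0.0686]), array([ 0.2, -0.3,  0.1]))
(8.2, array([ 0.0409, -0.168 ,  0.0646]), array([ 1.1, -1.2,  0.5]))
(8.45, array([ 0.0409, -0.1679,  0.0606]), array([-0.3, -0.9, -0.5]))
(8.7, array([ 0.0413, -0.1678,  0.0595]), array([-7. , -1.3, 17.2]))
```

```bash
python3 - <<'E'
from h import *
p,_=viewer.read_camera("scene"); cv2.imwrite("pics/s1.png",cv2.resize(p[210:390,200:440,::-1],None,fx=3,fy=3,interpolation=2))
print(env.sense()["gripper_width"],tip_of("scene","thumb_pad")[:1],tip_of("scene","toe")[:1])
E
```

```text
0.00029959971063179863 [{'at': [0.6523, -0.104, 0.0546], 'score': 0.66}] [{'at': [0.674, 0.0128, 0.0518], 'score': 0.89}]
```

View pics/s1.png

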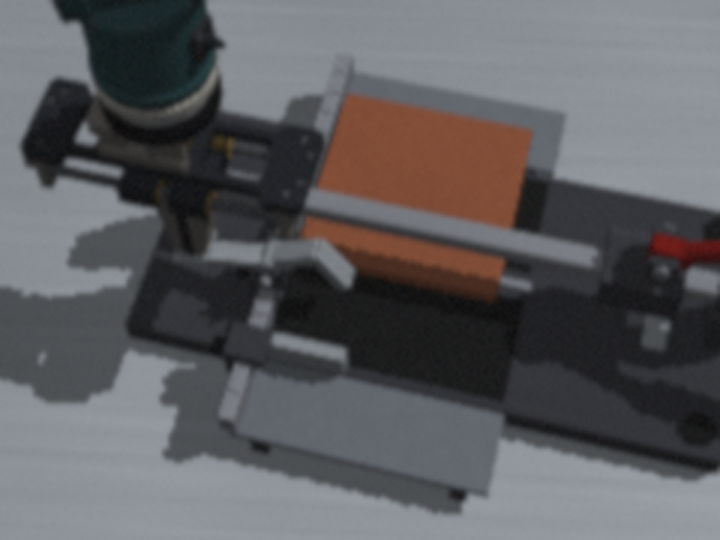

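The toe is up (350,280 in the crop; detected at z≈0.052, fully up) and the pad is down under the fingertips. A small extra press, then retreat, square the tile to the fence and push.

```bash
cat >> h.py <<'E'
def best(pos,*Rs):
    q0=np.array(env.sense()["joint_positions"]); c=[]
    for R in Rs:
        q=solver.inverse_kinematics(pos,R)
        if q is not None: c.append((abs(np.array(q)-q0).max(),R))
    return min(c,key=lambda a:a[0])[1]
def creep(p,d,dist,step,ax,lim,rate=.03):
    p=np.array(p,float); n=0
    f0=st()[2]
    while n<dist-1e-9:
        n+=step; env.movel(W(*(p+np.array(d)*n)),rate=rate); s=st(); print(s)
        if abs(s[2][ax]-f0[ax])>lim: break
E
python3 - <<'E'
from h import *
env.movel(W(.041,-.168,.0575),rate=.03); print(st())
env.movel(W(.041,-.168,.16),rate=.2)
print(tip_of("scene","toe")[:1]) if viewer.read_camera("scene") else 0
p=W(-.051,.069,.16); env.reach(p,best(p,RX,RXn)); print(st())
env.movel(W(-.051,.069,.032),rate=.12); print(st())
creep((-.051,.069,.032),(0,-1,0),.016,.002,1,9)
E
```

```text
(9.1, array([ 0.0412, -0.1679,  0.0596]), array([-4.7, -2.4, 14.5]))
[{'at': [0.6743, 0.0108, 0.0529], 'score': 0.77}]
(10.8583, array([-0.0504,  0.0676,  0.1591]), array([-0.4, -0.4,  0.5]))
(12.075, array([-0.0505,  0.0694,  0.0329]), array([-0.2, -0.6,  0.5]))
(12.325, array([-0.0506,  0.0668,  0.0325]), array([-0.7,  0.4, -0. ]))
(12.575, array([-0.0509,  0.0647,  0.032 ]), array([0.5, 0.5, 0.3]))
(12.825, array([-0.051 ,  0.0628,  0.0319]), array([ 0.2,  0.8, -0.1]))
(13.075, array([-0.051 ,  0.0608,  0.032 ]), array([-0.2,  0.8, -0. ]))
(13.325, array([-0.0511,  0.0597,  0.0321]), array([ 0. ,  2.3, -1.2]))
(13.575, array([-0.0511,  0.0579,  0.0322]), array([ 0.9,  3.9, -2.2]))
(13.825, array([-0.0512,  0.0578,  0.0324]), array([ 0.7,  7.8, -2.7]))
(14.075, array([-0.0512,  0.0577,  0.0329]), array([ 1.2, 10.9, -2.8]))
```

Tile is flush with the fence (stalled at y=0.0577, matching 150 mm from the fence). Now push along it.

```bash
python3 - <<'E'
from h import *
env.movel(W(-.051,.066,.032),rate=.05); env.movel(W(-.051,.069,.16),rate=.2)
p=W(-.147,-.027,.13); env.reach(p,best(p,RY,RYn)); print(st())
env.movel(W(-.147,-.027,.032),rate=.12); print(st())
env.movel(W(-.085,-.027,.032),rate=.04); print(st())
creep((-.085,-.027,.032),(1,0,0),.028,.003,0,10)
E
```

```text
(16.4833, array([-0.147 , -0.0267,  0.1296]), array([ 0.2, -0.3, -0.3]))
(17.45, array([-0.1466, -0.0266,  0.0325]), array([ 0.4,  0. , -0.1]))
(19.15, array([-0.0884, -0.0267,  0.0318]), array([-9.4, -0.7,  7.1]))
(19.4, array([-0.0847, -0.0267,  0.0318]), array([-7.4,  0.9,  5.1]))
(19.65, array([-0.0817, -0.0267,  0.0318]), array([-7. , -0.6,  5.4]))
(19.9, array([-0.0787, -0.0267,  0.0318]), array([-7.4,  1.2,  5.7]))
(20.15, array([-0.0757, -0.0267,  0.0317]), array([-6.9,  0.6,  6. ]))
(20.4, array([-0.0727, -0.0267,  0.0318]), array([-7.5, -0.2,  6.2]))
(20.65, array([-0.0697, -0.0266,  0.0317]), array([-7. ,  0.3,  6.1]))
(20.9, array([-0.0686, -0.0266,  0.0316]), array([-11.3,  -0.6,   9. ]))
(21.15, array([-0.0684, -0.0266,  0.0315]), array([-17.8,  -1.4,  15.8]))
(21.4, array([-0.0682, -0.0266,  0.0314]), array([-25.9,  -2.3,  22.6]))
```

The tile stalled at x=−0.0685, as predicted for the end stop. Back off and check.

```bash
python3 - <<'E'
from h import *
env.movel(W(-.078,-.027,.032),rate=.05); env.movel(W(-.13,-.027,.2),rate=.25)
q=np.array(env.sense()["joint_positions"]); q[0]+=.5; env.goto_joints(q)
for c in("top","scene"):
    p,P=cloud(c); x,y,z=np.moveaxis(P,-1,0)
    m=orange(p)&(abs(z-.037)<.006)&(abs(x-.66)<.15)&(abs(y-.05)<.15)
    Q=(P[m][:,:2]-O); X,Y=Q@ex,Q@ey
    print(c,m.sum(),np.percentile(X,[.5,99.5]).round(4),np.percentile(Y,[.5,99.5]).round(4))
    # far-side slope & leading edge
    e=[];g=[]
    for a in np.arange(-.045,.09,.006):
        k=abs(X-a)<.003
        if k.sum()>15 and abs(a)>.015: e.append((a,Y[k].max()));g.append((a,Y[k].min()))
    e=np.array(e);g=np.array(g);print("slope far",np.polyfit(*e.T,1)[0],"near",np.polyfit(*g.T,1)[0],e[:,1].round(3))
    print([(np.round(S(t["at"]),4),t["score"]) for n in("tile","toe","end_stop") for t in tip_of(c,n)[:1]])
    if c=="scene": cv2.imwrite("pics/s2.png",cv2.resize(p[210:390,200:440,::-1],None,fx=3,fy=3,interpolation=2))
    else: cv2.imwrite("pics/t2.png",cv2.resize(p[110:280,180:430,::-1],None,fx=3,fy=3,interpolation=2))
print(env.sense()["t"])
E
```

```text
top 2782 [-0.058   0.0905] [-0.1023  0.0437]
slope far -0.0011718442219281972 near 0.12167418806090328 [0.043 0.045 0.043 0.044 0.044 0.043 0.043 0.044 0.044 0.044 0.043 0.044
 0.043 0.044 0.042 0.044 0.044]
[(array([ 0.0154, -0.0266,  0.0264]), 0.8), (array([ 0.0426, -0.0566,  0.0541]), 0.92), (array([ 0.0906, -0.099 ,  0.0248]), 0.5)]
scene 2479 [-0.0565  0.0907] [-0.097   0.0484]
slope far 0.0001673819821803076 near 0.049501729416124816 [0.048 0.049 0.045 0.049 0.049 0.048 0.049 0.049 0.048 0.049 0.048 0.049
 0.048]
[(array([ 0.0184, -0.0219,  0.0222]), 0.71), (array([ 0.0419, -0.0548,  0.0554]), 0.88), (array([ 0.0928, -0.1019,  0.0268]), 0.65)]
24.2083
```

View pics/s2.png

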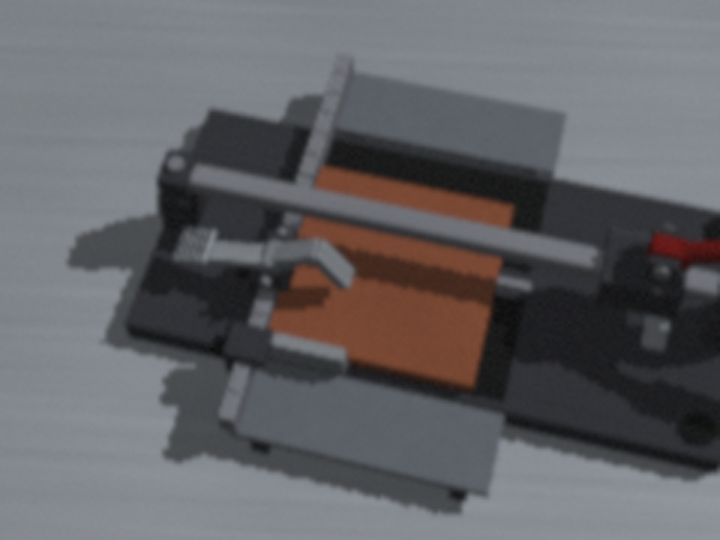

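View pics/t2.png

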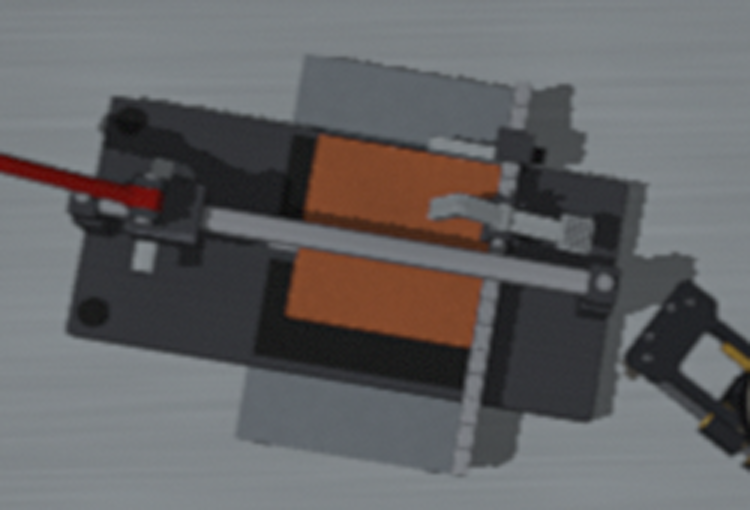

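Both views agree. The toe is up over the tile at (340,265), and the tile's leading edge is on the end stop and its side on the fence. Edge slopes are about 0.001 rad, the far edge is still in its fence-flush position, and the arm is clear.

```bash
python3 -c "
from station import *
print(workorder.finish_job())"
```

```text
the job is handed in; nothing more can be done
None
```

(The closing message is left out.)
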